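# Set the back gauge, pack out its short finger and hold the base plate square for tacking

### The arm

A 7-joint arm with a two-finger parallel gripper is mounted at the origin on a cart in front of the work surface, level with it; the furniture and walls round the work are solid. World frame = base frame: x ahead of the robot, y to its left, z up, the work surface at z = 0. Lengths are in m, angles in rad, forces in N, time in s.
With the tool pointing down it reaches from about 0.425 to 0.925 m from the base axis. Payload 6.8 kg.
Tool frame: the origin (TCP) lies midway between the tips of the shut fingers; the grasp point (between the pads) lies 19 mm behind it; z points along the fingers, y is the line along which they close (so a half turn about z gives the same grasp; the last joint's range is limited). The gripper opens to 88 mm and grips with 3 to 60 N. Pads are 20 mm wide; open, the fingers measure 115 mm over their backs; the gripper's body (75 mm by 178 mm) begins 61 mm behind the grasp point.
Start: joints at [1.16, 0.477, 0.022, 1.555, -0.011, 1.109, -0.083], TCP at [0.201, -0.644, 0.223] pointing down, gripper open.
Joint ranges: [-2.96, 2.96], [-0.34, 2.1], [-1.41, 1.46], [0.24, 2.44], [-1.37, 4.51], [0.17, 1.92], [-2.96, 2.96]. Speed limits (rad/s): [2.39, 2.39, 3.14, 3.14, 3.14, 3.14, 3.14].

### API

Orientations are given as a unit quaternion [x, y, z, w].
In Python, from plant import r gives the robot as it stands.
- The arm moves only by the tool carry_out, never from a script. Its argument "rows" is one flat list of numbers, 6 for each row, row after row: the shift along the tool's x, y, z in mm, then the turn, a rotation vector about the tool's x, y, z in rad. A call has 1 to 8 rows; each row shifts and turns the commanded pose from where the row before left it, along the tool's axes as they then stand; what a row does not reach is not made up. A row lasts 1/12 s, in which the tool goes at most 41.7 mm and 7.16 degrees, less where a joint would pass 70% of its speed; a pose out of reach is approached as far as the arm can. A call with a gripper value outside its range is refused whole. "hand" is the finger opening in mm, from 0 to 87.8, set as the call begins (left out, the last holds). The fingers move at their own pace and stop on an object; the grip force is fixed at half the most. Time passes only in rows, so rows that do not move let the fingers close. It gives the time, the measured TCP pose, the force, the opening and the grip force at its end, in the units of the state.
- r.observe(): the state, without advancing time (a new reading comes with each control period).
- r.read_camera(name): name is "side" or "top" or "wrist"; returns the picture (480x640x3 uint8, blue, green, red); there is no depth.
- r.camera_model(name): a dict with "fovy" (degrees; the focal length in pixels is half the picture's height over the tangent of half this angle, whatever the lens; pixels are square), "cx", "cy" (the principal point, pixels), "eye" and "attitude" of the camera in the world. Camera axes: x right, y down, z forward; pixel columns grow to the right and rows downward; lengths in m; the calibration is good to about 2 mm. A picture is of the moment at which its call begins: read the wrist's pose just before it. camera_model takes no time and is no camera call; for the wrist camera it gives the pose at the moment of the call.
- r.close_job(): hands the job in; it is judged then, once.
The state is a dict: "clock": time; "q": joint angles; "qvel": joint speeds; "tau": joint torques, N m; "position": TCP position; "tcp_rot": TCP orientation; "ft_force": force on the tool from outside, world axes, zero at the start; "torque": the same for the moment, N m; "opening": finger opening in m; "grasp_force": force on a finger pad.
Only numpy, scipy, OpenCV 4.12 (cv2) and the standard library are available. Lean on these libraries where they do the work, as an engineer would, in place of code of your own. Each camera call takes 0.05 s, during which the arm holds its last target. There are 200 camera calls.

### The job

Wind the handwheel of the tack-up jig clockwise until the pointer on the back-gauge crossbar stands level with the nose of the rider on the scale. Then stand the flat-bar spacer upright on the bed in front of the short gauge finger, the only place where the gap to the base plate is wide enough for it, and let go of it. Finally push the base plate against the gauge from its free edge, so that it sits square and flush on the long finger and on the packed-out short finger, and finish while still holding it pressed there, firmly but not hard, for the welder to tack; leave the nut, tin and ring on the bench alone.

Things in the scene. Friction and masses are not known exactly. Their poses are not given: they have to be found in the camera images.
- jig: tack-up jig fixed to the bench. Origin at bench level under the bed; axes X, Y, Z below (Z up). Oiled bed, top at Z 40 mm, X -70..70, Y -118..95. The back gauge (crossbar with two fingers) slides along Y on the bed and faces +Y, to the plate. End plate at Y -120..-100, top Z 78. Handwheel at the -Y end, axis along Y at X 0, Z 58. Scale bar on the -X side, X -76..-104, up to Z 68
- handwheel (a joint): turn of the handwheel (rad), grows clockwise as seen from the handle end looking along +Y (top moves to +X). At angle a the crank handle is at X = 26 sin a, Z = 58 + 26 cos a mm (jig). Each full turn moves crossbar, pointer and both fingers 6 mm along +Y; the pointer meets the rider at 14.66 rad. The screw stays where it is left; turning takes about 3 N. Wheel 68 mm across, front face at Y -141 mm
- handle (a point): middle of the gripping length of the crank handle: black barrel 16 mm thick, running along Y from Y -144 to -204 mm, 26 mm off the wheel axis. It revolves freely on its pin, so it can be pinched from above (fingers closing along X) and carried round the circle without turning the gripper
- pointer (a point): tip of the small steel pointer on the -X end of the crossbar; moves along Y with the gauge
- set_mark (a point): tip of the nose of the dark rider clamped on the scale: the position to set. The pointer is set when it has the same Y (jig frame) as this; the two tips then face each other 2 mm apart along X. Fixed on the jig
- long_finger: long gauge finger, bar 24 mm wide (X) reaching 50 mm forward (+Y) of the crossbar, Z 41 to 55 mm; stands at X +40 or -40 mm. Origin: at its root, on the crossbar's front face at bed height; axes as the jig. The crossbar is 150 mm long (X), 22 mm deep, top at Z 71 mm
- long_finger_face (a point): middle of the long finger's front face, which looks to +Y; 8 mm above the bed
- short_finger: short gauge finger, same section, reaching 36 mm forward of the crossbar, so its face lies 14 mm behind the long one's; on the other side, at X = -40 or +40 mm. Origin: at its root, axes as the jig
- short_finger_face (a point): middle of the short finger's front face, which looks to +Y; 8 mm above the bed
- plate: oily steel base plate, slippery (friction about 0.15), 130 x 130 x 6 mm with four bolt holes, 0.8 kg, lying loose and slightly askew on the bed in front of the gauge; its +Y (free) edge overhangs the bed by 30 mm or more, only bench below. Origin: centre of its underside, axes along its edges. With the gauge set, the gap to it is 5 to 12 mm at the long finger and 19 to 26 mm at the short one
- spacer: spacer: plain offcut of flat bar, 40 mm (its x) x 14 mm thick (its y) x 65 mm tall (its z), 0.28 kg, standing on end on the bench to the left of the jig. Origin: centre of its underside
- nut: hexagonal coupling nut, 26 x 30 x 30 mm, on the bench to the right of the jig; leave alone. Origin: centre of its underside
- tin: small round tin, 65 mm in diameter, 31 mm high, on the bench to the right of the jig; leave alone. Origin: centre of its underside
- ring: steel ring, 100 mm in diameter, 26 mm high, on the bench to the far right of the jig; leave alone. Origin: centre of its underside
Mind the look-alikes: they are no part of the job. Leave any blue or green look-alike of the spacer alone.

How it is judged:
By the outcome, as a careful person would: the job done as asked, in the order asked, and still so for the second after the job is handed in, while the arm keeps its last pose, push and grip.
It also fails if it takes over 72 s, if anything falls off the work surface, if the arm or the gripper's body presses on something with over 40 N, if the wrist force passes 120 N, or if a joint passes its speed limit or range.

## Working session

There is one attempt and no reset: what is moved stays moved. The work goes in short steps, Python scripts to look and compute and a tool call to move; the robot and the scene stay as the last step left them, time stands still between calls to the robot, and variables do not carry over. Pictures are saved under pics/ and viewed, at most 10 in all, crops included, and the job is handed in when it is done.

Besides the shell and the picture viewer there is one more tool, called after "Emit:" as name(argument=value, ...) on one line, values as JSON. carry_out: Moves the arm, as the interface text tells. Its arguments: {"type":"object","properties":{"rows":{"type":"array","items":{"type":"number"}},"hand":{"type":"number"}},"required":["rows"]}

```bash
mkdir -p pics; python3 - <<'E'
from plant import r
import cv2,numpy as np
s=r.observe();print({k:np.round(v,4).tolist() for k,v in s.items()})
for n in("top","side"):
    print(n,r.camera_model(n)); cv2.imwrite(f"pics/{n}0.png",r.read_camera(n))
E
```

```text
{'clock': 0.0, 'q': [1.1599, 0.4778, 0.0223, 1.5564, -0.0115, 1.1093, -0.0831], 'qvel': [-0.0009, 0.0007, -0.0007, 0.0001, 0.0004, -0.0009, -0.0004], 'tau': [-0.0012, -58.2857, 1.5341, -27.2609, -0.0544, 0.017, 0.0001], 'position': [0.2011, -0.6437, 0.2217], 'tcp_rot': [0.9886, 0.1508, -0.0002, -0.0009], 'ft_force': [0.9728, 0.3317, 0.5687], 'torque': [0.0155, -0.0037, -0.0485], 'grasp_force': 0.0, 'opening': 0.0878}
top {'fovy': 53.095206238140264, 'cx': 314.1302581627845, 'cy': 239.41754690595076, 'eye': array([0.29741214, 0.03762008, 1.33008348]), 'attitude': array([ 0.71022012, -0.69741361,  0.07141515, -0.06404302])}
side {'fovy': 50.94429456239971, 'cx': 321.6545215026861, 'cy': 241.76052013177255, 'eye': array([0.41111159, 0.84471843, 0.78982411]), 'attitude': array([-0.10074066,  0.90368669, -0.41481774,  0.03358451])}
```

View pics/top0.png

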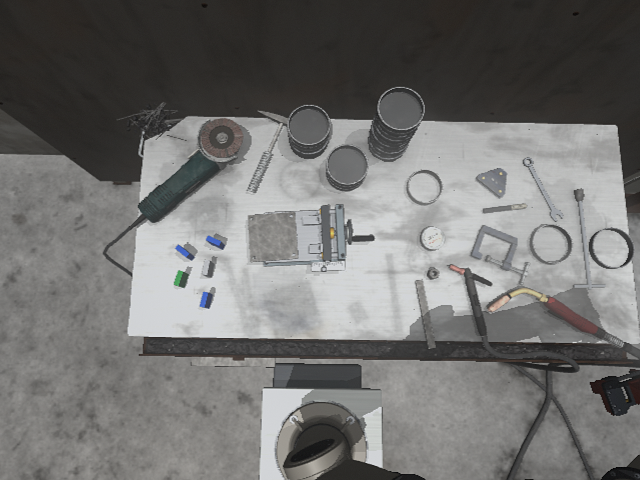

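View pics/side0.png

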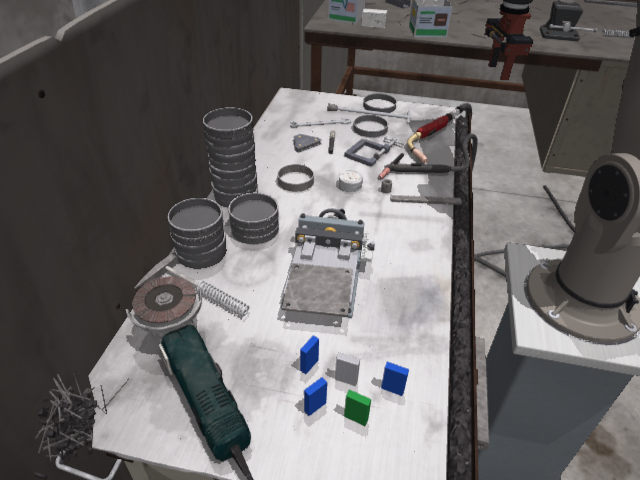

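The top picture shows the jig at (250..370, 205..272) with +Y to the left. There are five spacer-like blocks: blue at (185,251), (216,241) and (206,298), green at (180,278), and plain grey at (208,267), side (347,368). The grey one fits, as the "plain offcut". I'll confirm it in a crop.

```bash
python3 - <<'E'
import cv2
t=cv2.imread("pics/top0.png"); s=cv2.imread("pics/side0.png")
cv2.imwrite("pics/c1.png",cv2.resize(t[195:315,170:330],None,fx=5,fy=5,interpolation=cv2.INTER_CUBIC))
cv2.imwrite("pics/c1b.png",cv2.resize(t[195:285,240:385],None,fx=5.5,fy=5.5,interpolation=cv2.INTER_CUBIC))
cv2.imwrite("pics/c2.png",cv2.resize(s[200:400,270:400],None,fx=3,fy=3,interpolation=cv2.INTER_CUBIC))
E
```

```text
(no output)
```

View pics/c1.png

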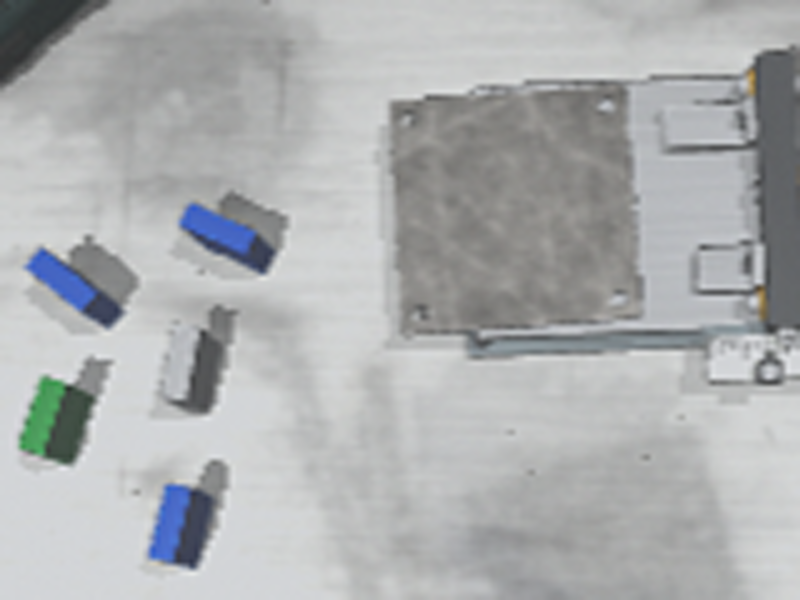

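View pics/c1b.png

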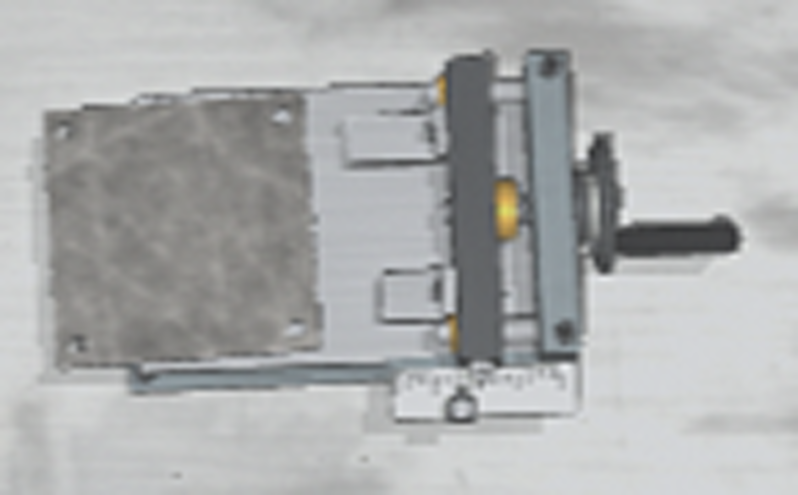

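View pics/c2.png

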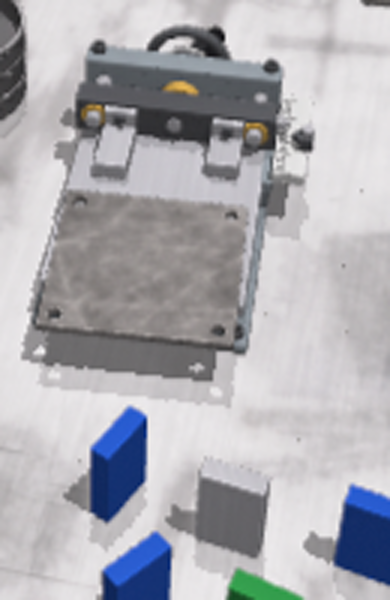

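Crops: the grey block (c1 top face (163..197, 320..405)) is the plain spacer. The long finger is on the +X side and the short one on the −X side (c1b row 295). The handle barrel runs (615..740, 235), and the rider nose is near (458,395).

```bash
cat > h.py <<'E'
from plant import r
import numpy as np
from scipy.spatial.transform import Rotation as R
from scipy.optimize import least_squares
def f(m): return 240/np.tan(np.radians(m["fovy"]/2))
def ray(m,u,v):
    d=R.from_quat(m["attitude"]).apply([(u-m["cx"])/f(m),(v-m["cy"])/f(m),1]); return np.array(m["eye"]),d
def at(m,u,v,z):
    e,d=ray(m,u,v); return e+d*(z-e[2])/d[2]
def proj(m,P):
    p=R.from_quat(m["attitude"]).inv().apply(np.asarray(P)-m["eye"]); return np.c_[p[...,0],p[...,1]]/p[...,2:]*f(m)+[m["cx"],m["cy"]]
E
python3 - <<'E'
from h import *
m=r.camera_model("top")
b=lambda x,y:(240+(x+.5)/5.5-.5,195+(y+.5)/5.5-.5)
c=lambda x,y:(170+(x+.5)/5-.5,195+(y+.5)/5-.5)
for n,p,z in [("cbF+",b(447,58),.071),("cbB+",b(492,55),.071),("cbF-",b(458,360),.071),("cbB-",b(500,357),.071),("ep+F",b(525,50),.078),("ep+B",b(570,50),.078),("ep-F",b(540,355),.078),("ep-B",b(580,355),.078),
 ("hEnd",b(740,235),.08),("hRoot",b(615,237),.08),("wtop",b(600,133),.058),("wbot",b(606,270),.058),
 ("pl++",b(45,112),.046),("pl+-",b(302,95),.046),("pl-+",b(60,366),.046),("pl--",b(320,348),.046),
 ("sp",c(175,320),.065),("sp",c(197,320),.065),("sp",c(190,408),.065),("sp",c(163,400),.065),("rid",b(458,392),.068),("ptr",b(482,372),.068)]:
    print(n,np.round(at(m,*p,z)*1000,1))
print(r.camera_model("wrist"))
E
```

```text
cbF+ [637.    9.9  71. ]
cbB+ [639.  -12.2  71. ]
cbF- [486.9   2.5  71. ]
cbB- [488.8 -17.8  71. ]
ep+F [640.  -28.1  78. ]
ep+B [640.4 -50.2  78. ]
ep-F [489.  -36.6  78. ]
ep-B [489.4 -55.8  78. ]
hEnd [ 549.1 -132.7   80. ]
hRoot [547.  -72.3  80. ]
wtop [603.7 -66.7  58. ]
wbot [534.8 -69.8  58. ]
pl++ [611.9 209.7  46. ]
pl+- [623.2  81.7  46. ]
pl-+ [484.  196.8  46. ]
pl-- [495.3  69.6  46. ]
sp [485.8 316.4  65. ]
sp [486.  304.7  65. ]
sp [439.1 305.6  65. ]
sp [443.  320.1  65. ]
rid [471.8   2.2  68. ]
ptr [481.7  -9.3  68. ]
{'fovy': 69.23761686845873, 'cx': 325.11017672339784, 'cy': 239.18385247444687, 'eye': array([ 0.28197887, -0.61787363,  0.38364678]), 'attitude': array([ 0.7960719 , -0.58502621, -0.09209996,  0.12462531])}
```

```bash
cat >> h.py <<'E'
def plan(wps,p=None,q=None):
    """wps: (pos mm, tool-x yaw or None, rows). prints rows of tool shifts; tool kept pointing straight down"""
    s=r.observe(); p=np.array(s["position"])*1000 if p is None else np.array(p,float); A=R.from_quat(s["tcp_rot"] if q is None else q)
    out=[]
    for P,yaw,n in wps:
        B=A if yaw is None else R.from_matrix(np.c_[[np.cos(yaw),np.sin(yaw),0],[np.sin(yaw),-np.cos(yaw),0],[0,0,-1]])
        rv=(A.inv()*B).as_rotvec()/n; d=(np.array(P,float)-p)/n
        for i in range(n):
            out.append(np.r_[np.round(A.inv().apply(d),1),np.round(rv,3)]+0.); A=A*R.from_rotvec(rv)
        A=B;p=np.array(P,float)
    for i in range(0,len(out),8): print(np.concatenate(out[i:i+8]).tolist())
Y=lambda s:np.arctan2(*R.from_quat(s["tcp_rot"]).as_matrix()[1::-1,0])
def st():
    s=r.observe(); print("t",round(s["clock"],2),"p",np.round(np.array(s["position"])*1000,1),"yaw",round(Y(s),4),"q",np.round(s["q"],2),"F",np.round(s["ft_force"],1),"open",round(s["opening"]*1000,1),"g",round(s["grasp_force"],1))
E
python3 - <<'E'
from h import *
s=r.observe();A=R.from_quat(s["tcp_rot"]);m=r.camera_model("wrist")
print(A.inv().apply(m["eye"]-np.array(s["position"])),A.inv().apply(R.from_quat(m["attitude"]).apply(np.eye(3))))
plan([((548.5,-119.6,170),1.621,24)])
E
```

```text
[ 0.08490514 -0.00089015 -0.16183013] [[ 3.87314782e-04  9.99999666e-01 -7.20316327e-04]
 [-9.52013405e-01  1.48271570e-04 -3.06056292e-01]
 [-3.06056083e-01  8.04290925e-04  9.52013144e-01]]
[20.3, -16.5, 2.2, 0.0, 0.0, -0.055, 21.2, -15.4, 2.2, 0.0, 0.0, -0.055, 22.0, -14.2, 2.2, 0.0, 0.0, -0.055, 22.8, -13.0, 2.2, 0.0, 0.0, -0.055, 23.4, -11.7, 2.2, 0.0, 0.0, -0.055, 24.1, -10.4, 2.2, 0.0, 0.0, -0.055, 24.6, -9.1, 2.2, 0.0, 0.0, -0.055, 25.0, -7.7, 2.2, 0.0, 0.0, -0.055]
[25.4, -6.3, 2.2, 0.0, 0.0, -0.055, 25.7, -4.9, 2.2, 0.0, 0.0, -0.055, 26.0, -3.5, 2.2, 0.0, 0.0, -0.055, 26.1, -2.1, 2.2, 0.0, 0.0, -0.055, 26.2, -0.6, 2.2, 0.0, 0.0, -0.055, 26.2, 0.8, 2.2, 0.0, 0.0, -0.055, 26.1, 2.3, 2.2, 0.0, 0.0, -0.055, 25.9, 3.7, 2.2, 0.0, 0.0, -0.055]
[25.7, 5.1, 2.2, 0.0, 0.0, -0.055, 25.4, 6.5, 2.2, 0.0, 0.0, -0.055, 25.0, 7.9, 2.2, 0.0, 0.0, -0.055, 24.5, 9.3, 2.2, 0.0, 0.0, -0.055, 24.0, 10.6, 2.2, 0.0, 0.0, -0.055, 23.4, 11.9, 2.2, 0.0, 0.0, -0.055, 22.7, 13.1, 2.2, 0.0, 0.0, -0.055, 21.9, 14.4, 2.2, 0.0, 0.0, -0.055]
```

Emit:
carry_out(rows=[20, -16.5, 2, 0, 0, -0.055, 21, -15.5, 2, 0, 0, -0.055, 22, -14, 2, 0, 0, -0.055, 23, -13, 2, 0, 0, -0.055, 23.5, -12, 2, 0, 0, -0.055, 24, -10, 2, 0, 0, -0.055, 24.5, -9, 2, 0, 0, -0.055, 25, -8, 2, 0, 0, -0.055])

```text
clock: 0.77
position: [0.317, -0.4684, 0.2063]
tcp_rot: [0.931, 0.364, -0.0, -0.0]
ft_force: [-0.6, -0.2, 0.3]
opening: 0.0878
grasp_force: 0.0
```

Emit:
carry_out(rows=[25.5, -6, 2, 0, 0, -0.055, 25.5, -5, 2, 0, 0, -0.055, 26, -3.5, 2, 0, 0, -0.055, 26, -2, 2, 0, 0, -0.055, 26, -0.5, 2, 0, 0, -0.055, 26, 1, 2, 0, 0, -0.055, 26, 2, 2, 0, 0, -0.055, 26, 4, 2, 0, 0, -0.055])

```text
clock: 1.43
position: [0.4325, -0.2945, 0.1904]
tcp_rot: [0.829, 0.559, -0.0, -0.0]
ft_force: [0.1, 0.5, -0.5]
opening: 0.088
grasp_force: 0.0
```

Emit:
carry_out(rows=[25.5, 5, 2, 0, 0, -0.055, 25.5, 6.5, 2, 0, 0, -0.055, 25, 8, 2, 0, 0, -0.055, 24.5, 9, 2, 0, 0, -0.055, 24, 10.5, 2, 0, 0, -0.055, 23.5, 12, 2, 0, 0, -0.055, 22.5, 13, 2, 0, 0, -0.055, 22, 14.5, 2, 0, 0, -0.055])

```text
clock: 2.1
position: [0.5478, -0.1197, 0.1743]
tcp_rot: [0.688, 0.726, -0.0, -0.0]
ft_force: [0.4, 0.1, -1.4]
opening: 0.0876
grasp_force: 0.0
```

```bash
python3 - <<'E'
from h import *
import cv2
st();m=r.camera_model("wrist");I=r.read_camera("wrist");cv2.imwrite("pics/w1.png",I);np.save("w1.npy",np.r_[m["eye"],m["attitude"]]);st()
E
```

```text
t 2.1 p [ 547.8 -119.7  174.3] yaw 1.6253 q [ 0.48  0.38 -0.47  1.86  0.21  0.95 -0.03] F [ 0.4  0.1 -1.4] open 87.6 g 0.0
t 2.15 p [ 550.6 -113.6  174.4] yaw 1.635 q [ 0.48  0.39 -0.48  1.85  0.21  0.95 -0.03] F [2.5 3.1 0.8] open 87.6 g 0.0
```

View pics/w1.png

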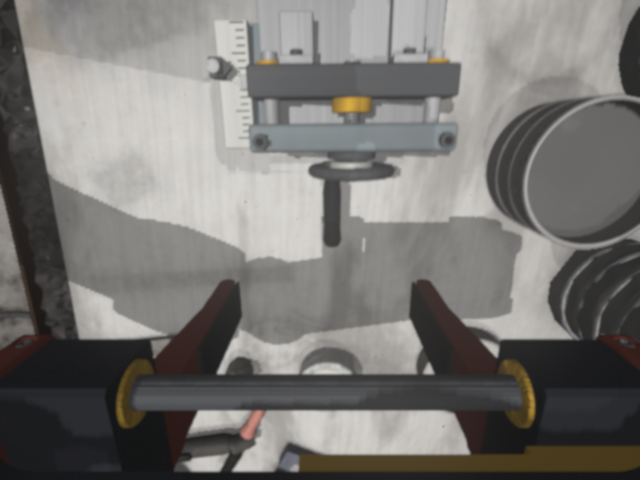

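Wrist view: end plate far edge (250,125)–(457,122), crossbar front edge (246,65)–(460,62). The handle barrel is centred on column 332 and ends at row 245. The rider nose is near (232,70).

```bash
python3 - <<'E'
from h import *
import cv2
a=np.load("w1.npy");m=dict(r.camera_model("wrist"),eye=a[:3],attitude=a[3:])
for n,u,v,z in[("ep-F",249,125,.078),("ep+F",458,122,.078),("ep-B",251,153,.078),("ep+B",457,150,.078),("cb-F",246,65,.071),("cb+F",460,62,.071),("cb-B",248,97,.071),("cb+B",460,94,.071),("h1",332,190,.074),("h2",332,238,.074),("hend",332,246,.074),("wl",308,171,.058),("wr",400,170,.058),("rid",236,71,.068),("ptr",246,80,.068)]:
    print(n,np.round(at(m,u,v,z)*1000,1))
I=cv2.imread("pics/w1.png")
w=cv2.resize(I[10:110,205:285],None,fx=5,fy=5,interpolation=cv2.INTER_CUBIC);h=cv2.resize(I[115:255,285:405],(400,466),interpolation=cv2.INTER_CUBIC)
cv2.imwrite("pics/w1c.png",np.hstack([w,np.vstack([h,np.zeros((34,400,3),np.uint8)])]))
E
```

```text
ep-F [489.5 -35.8  78. ]
ep+F [636.3 -25.7  78. ]
ep-B [490.7 -55.   78. ]
ep+B [638.9 -44.7  78. ]
cb-F [486.4   3.4  71. ]
cb+F [633.5  13.4  71. ]
cb-B [487.5 -17.   71. ]
cb+B [637.   -6.8  71. ]
h1 [550.9 -79.3  74. ]
h2 [ 553.2 -117.4   74. ]
hend [ 553.6 -124.1   74. ]
wl [531.5 -68.   58. ]
wr [604.  -63.2  58. ]
rid [ 4.787e+02 -3.000e-01  6.800e+01]
ptr [485.7  -5.7  68. ]
```

View pics/w1c.png

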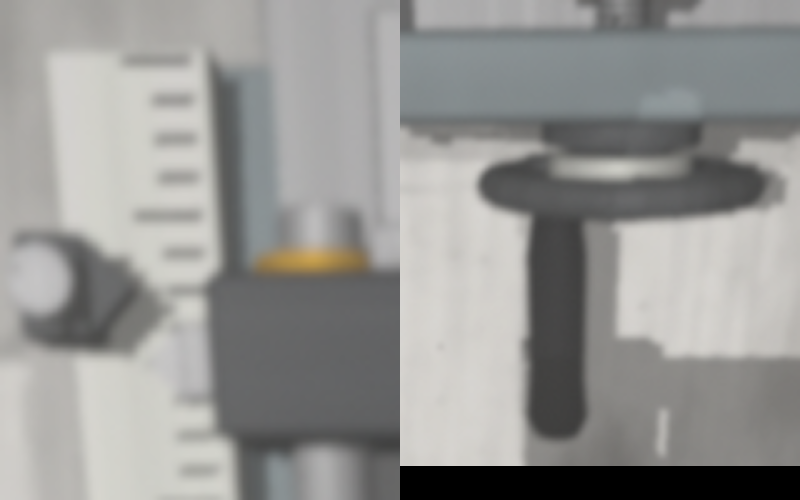

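```bash
python3 - <<'E'
from h import *
a_=np.load("w1.npy");mw=dict(r.camera_model("wrist"),eye=a_[:3],attitude=a_[3:])
mt=r.camera_model("top");ms=r.camera_model("side")
b=lambda x,y:(240+(x+.5)/5.5-.5,195+(y+.5)/5.5-.5)
obs=[]  # cam, jig pt, uv ; crossbar Y variable
t=lambda *p:np.array(p,float)
for u,v,P in[(249,125,(-75,-100,78)),(458,122,(75,-100,78))]: obs.append((mw,P,(u,v),0))
for u,v,P in[(246,65,(-75,0,71)),(460,62,(75,0,71)),(248,97,(-75,-22,71)),(460,94,(75,-22,71))]: obs.append((mw,P,(u,v),1))
for p,P in[((525,50),(75,-100,78)),((570,50),(75,-120,78)),((540,355),(-75,-100,78)),((580,355),(-75,-120,78))]: obs.append((mt,P,b(*p),0))
for p,P in[((447,58),(75,0,71)),((492,55),(75,-22,71)),((458,360),(-75,0,71)),((500,357),(-75,-22,71))]: obs.append((mt,P,b(*p),1))
def W(x,P): return np.r_[R.from_euler('z',x[2]).apply(P)[:2]+x[:2],P[2]]/1000
def res(x): return np.concatenate([(proj(m,W(x,t(*P)+[0,x[3]*k,0])[None])[0]-uv)*(1 if m is mw else 2) for m,P,uv,k in obs])
x=least_squares(res,[560,67,.05,-61]).x; print(np.round(x,4),np.round(res(x),1))
np.save("jig.npy",x)
print("wrist obs axis col332 end~(332,246); side knob (341.7,211.7); top end",b(735,235),"root",b(615,237))
for a in(-.71,-.9,-2.2,-2.4,-1.57):
    for Y0 in(-148,-204):
        P=W(x,t(26*np.sin(a),Y0,58+26*np.cos(a)))[None]
        print(a,Y0,*[np.round(proj(m,P)[0],1) for m in(mw,ms,mt)])
print("rim pts side",[np.round(proj(ms,W(x,t(34*np.sin(a),-135,58+34*np.cos(a)))[None])[0],1).tolist() for a in(0,-.8,.8)])
E
```

```text
[ 5.570897e+02  6.831890e+01  6.260000e-02 -5.977970e+01] [-1.4  0.5  2.4  1.7 -0.7 -0.9  3.1  0.2 -0.3  1.5 -0.4  2.7 -1.   1.2
 -2.5  0.6 -0.3  0.4  0.3 -0.3 -2.6  0.9 -2.7  1.3 -1.1  0.7  0.2  1. ]
wrist obs axis col332 end~(332,246); side knob (341.7,211.7); top end (373.22727272727275, 237.3181818181818) root (351.4090909090909, 237.6818181818182)
-0.71 -148 [330.1 192.3] [340.  211.4] [354.4 237. ]
-0.71 -204 [330.3 262. ] [342.8 197.5] [375.4 236.1]
-0.9 -148 [325.5 191.5] [341.4 212.8] [354.4 238.5]
-0.9 -204 [326.  260.4] [344.2 198.9] [375.3 237.6]
-2.2 -148 [324.7 184.9] [341.  223.4] [353.3 241. ]
-2.2 -204 [325.2 247.6] [343.8 209.3] [373.7 240.1]
-2.4 -148 [328.8 184.2] [339.5 224.5] [353.1 240. ]
-2.4 -204 [329.  246.1] [342.3 210.4] [373.4 239.1]
-1.57 -148 [318.5 188. ] [343.4 218.5] [353.9 241.7]
-1.57 -204 [319.4 253.6] [346.1 204.5] [374.6 240.8]
rim pts side [[332.3, 209.1], [342.6, 213.8], [321.7, 211.5]]
```

```bash
cat >> h.py <<'E'
x=np.load("jig.npy")
def W(X,Y_,Z): return np.r_[R.from_euler('z',x[2]).apply([X,Y_,Z])[:2]+x[:2],Z]
def J(p): return np.r_[R.from_euler('z',-x[2]).apply([p[0]-x[0],p[1]-x[1],0])[:2],p[2]]
E
python3 - <<'E'
from h import *
st()
yaw=np.pi/2+x[2]
print(W(-14.5,-186,22)); plan([(W(-14.5,-186,100),yaw,4),(W(-14.5,-186,22),yaw,6)])
E
```

```text
t 2.15 p [ 550.6 -113.6  174.4] yaw 1.635 q [ 0.48  0.39 -0.48  1.85  0.21  0.95 -0.03] F [2.5 3.1 0.8] open 87.6 g 0.0
[ 554.25311293 -118.22385492   22.        ]
[-1.3, 0.8, 18.6, 0.001, -0.001, 0.0, -1.3, 0.8, 18.6, 0.001, -0.001, 0.0, -1.2, 0.8, 18.6, 0.001, -0.001, 0.0, -1.2, 0.8, 18.6, 0.001, -0.001, 0.0, 0.0, 0.0, 13.0, 0.0, 0.0, 0.0, 0.0, 0.0, 13.0, 0.0, 0.0, 0.0, 0.0, 0.0, 13.0, 0.0, 0.0, 0.0, 0.0, 0.0, 13.0, 0.0, 0.0, 0.0]
[0.0, 0.0, 13.0, 0.0, 0.0, 0.0, 0.0, 0.0, 13.0, 0.0, 0.0, 0.0]
```

Emit:
carry_out(rows=[-0.5, 1, 18, 0, 0, 0, -0.5, 1, 18, 0, 0, 0, -0.5, 1, 18, 0, 0, 0, -0.5, 1, 18, 0, 0, 0, 0, 0, 16, 0, 0, 0, 0, 0, 16, 0, 0, 0, 0, 0, 16, 0, 0, 0, 0, 0, 0, 0, 0, 0])

```text
clock: 2.82
position: [0.5492, -0.1225, 0.0516]
tcp_rot: [0.689, 0.725, -0.002, -0.002]
ft_force: [-0.4, -0.6, 0.5]
opening: 0.088
grasp_force: 0.0
```

```bash
python3 - <<'E'
from h import *
st();p=np.array(r.observe()["position"])*1000;print(J(p))
E
```

```text
t 2.82 p [ 549.2 -122.5   51.6] yaw 1.6226 q [ 0.43  0.55 -0.41  1.93  0.32  0.73 -0.12] F [-0.4 -0.6  0.5] open 88.0 g 0.0
[ -19.83357525 -189.97016454   51.62088958]
```

Emit:
carry_out(rows=[1, 2, 10, 0, 0, 0, 1, 2, 10, 0, 0, 0, 1, 1, 9, 0, 0, 0, 0, 0, 0, 0, 0, 0])

```text
clock: 3.15
position: [0.5559, -0.1188, 0.0241]
tcp_rot: [0.688, 0.725, -0.0, -0.001]
ft_force: [0.1, -0.5, -0.6]
opening: 0.0875
grasp_force: 0.0
```

Emit:
carry_out(hand=0, rows=[0, 0, 0, 0, 0, 0, 0, 0, 0, 0, 0, 0, 0, 0, 0, 0, 0, 0, 0, 0, 0, 0, 0, 0, 0, 0, 0, 0, 0, 0, 0, 0, 0, 0, 0, 0])

```text
clock: 3.65
position: [0.5567, -0.1194, 0.026]
tcp_rot: [0.689, 0.725, 0.0, 0.0]
ft_force: [-0.3, -1.1, 0.7]
opening: 0.0513
grasp_force: 0.0
```

```bash
python3 - <<'E'
from h import *
st();p=np.array(r.observe()["position"])*1000;print(J(p))
E
```

```text
t 3.65 p [ 556.7 -119.4   26. ] yaw 1.6226 q [ 0.4   0.6  -0.39  1.93  0.35  0.68 -0.15] F [-0.3 -1.1  0.7] open 51.3 g 0.0
[ -12.11646323 -187.37538064   25.96476732]
```

Slow fingers (about 75 mm/s); close on.

Emit:
carry_out(rows=[0, 0, 2, 0, 0, 0, 0, 0, 1, 0, 0, 0, 0, 0, 0, 0, 0, 0, 0, 0, 0, 0, 0, 0, 0, 0, 0, 0, 0, 0, 0, 0, 0, 0, 0, 0, 0, 0, 0, 0, 0, 0, 0, 0, 0, 0, 0, 0])

```text
clock: 4.32
position: [0.5555, -0.1193, 0.0222]
tcp_rot: [0.688, 0.725, -0.001, -0.001]
ft_force: [-2.2, -0.0, -1.4]
opening: 0.015
grasp_force: 30.0
```

```bash
python3 - <<'E'
from h import *
st();p=np.array(r.observe()["position"])*1000;print(J(p))
E
```

```text
t 4.32 p [ 555.5 -119.3   22.2] yaw 1.6229 q [ 0.4   0.6  -0.39  1.93  0.35  0.68 -0.15] F [-2.2 -0.  -1.4] open 15.0 g 30.0
[ -13.35884937 -187.18018411   22.22401507]
```

```bash
cat >> h.py <<'E'
def circ(a0,a1,n,start=None):
    a=np.linspace(a0,a1,n+1); P=np.round(np.c_[26*np.sin(a),-26*np.cos(a)]*2)/2
    if start is not None: P[0]=start
    d=np.diff(P,axis=0)
    for i in range(0,n,8): print(sum([[0,float(u),float(v),0,0,0] for u,v in d[i:i+8]],[]))
E
python3 -c "
from h import *
circ(-2.6,-2.6+2*np.pi,24)"
```

```text
[0, -5.0, -4.5, 0, 0, 0, 0, -4.0, -5.5, 0, 0, 0, 0, -2.5, -6.0, 0, 0, 0, 0, -1.0, -7.0, 0, 0, 0, 0, 1.0, -6.5, 0, 0, 0, 0, 2.5, -6.5, 0, 0, 0, 0, 4.5, -5.0, 0, 0, 0, 0, 5.5, -4.0, 0, 0, 0]
[0, 6.0, -2.5, 0, 0, 0, 0, 7.0, -1.0, 0, 0, 0, 0, 6.5, 1.0, 0, 0, 0, 0, 6.5, 2.5, 0, 0, 0, 0, 5.0, 4.5, 0, 0, 0, 0, 4.0, 5.5, 0, 0, 0, 0, 2.5, 6.0, 0, 0, 0, 0, 1.0, 7.0, 0, 0, 0]
[0, -1.0, 6.5, 0, 0, 0, 0, -2.5, 6.5, 0, 0, 0, 0, -4.5, 5.0, 0, 0, 0, 0, -5.5, 4.0, 0, 0, 0, 0, -6.0, 2.5, 0, 0, 0, 0, -7.0, 1.0, 0, 0, 0, 0, -6.5, -1.0, 0, 0, 0, 0, -6.5, -2.5, 0, 0, 0]
```

Emit:
carry_out(rows=[0, -5.0, -4.5, 0, 0, 0, 0, -4.0, -5.5, 0, 0, 0, 0, -2.5, -6.0, 0, 0, 0, 0, -1.0, -7.0, 0, 0, 0, 0, 1.0, -6.5, 0, 0, 0, 0, 2.5, -6.5, 0, 0, 0])

```text
clock: 4.82
position: [0.5463, -0.1199, 0.0596]
tcp_rot: [0.689, 0.725, -0.001, -0.0]
ft_force: [-4.0, -1.7, -3.1]
opening: 0.0148
grasp_force: 30.0
```

```bash
python3 - <<'E'
from h import *
st();p=np.array(r.observe()["position"])*1000;print(J(p))
E
```

```text
t 4.82 p [ 546.3 -119.9   59.6] yaw 1.6226 q [ 0.43  0.53 -0.42  1.94  0.31  0.73 -0.12] F [-4.  -1.7 -3.1] open 14.8 g 30.0
[ -22.55008479 -187.18597766   59.57837678]
```

Emit:
carry_out(rows=[0, 4.5, -5.0, 0, 0, 0, 0, 5.5, -4.0, 0, 0, 0, 0, 6.0, -2.5, 0, 0, 0, 0, 7.0, -1.0, 0, 0, 0, 0, 6.5, 1.0, 0, 0, 0, 0, 6.5, 2.5, 0, 0, 0, 0, 5.0, 4.5, 0, 0, 0, 0, 4.0, 5.5, 0, 0, 0])

```text
clock: 5.48
position: [0.5913, -0.1172, 0.0568]
tcp_rot: [0.688, 0.725, -0.001, -0.002]
ft_force: [-9.8, 0.4, -1.4]
opening: 0.0147
grasp_force: 30.0
```

Emit:
carry_out(rows=[0, 2.5, 6.0, 0, 0, 0, 0, 1.0, 7.0, 0, 0, 0, 0, -1.0, 6.5, 0, 0, 0, 0, -2.5, 6.5, 0, 0, 0, 0, -4.5, 5.0, 0, 0, 0, 0, -5.5, 4.0, 0, 0, 0, 0, -6.0, 2.5, 0, 0, 0, 0, -7.0, 1.0, 0, 0, 0])

```text
clock: 6.15
position: [0.574, -0.1182, 0.0203]
tcp_rot: [0.688, 0.725, 0.003, 0.003]
ft_force: [7.6, 0.8, -14.8]
opening: 0.0151
grasp_force: 30.0
```

Emit:
carry_out(rows=[0, -6.5, -1.0, 0, 0, 0, 0, -6.5, -2.5, 0, 0, 0, 0, -5.0, -4.5, 0, 0, 0, 0, -4.0, -5.5, 0, 0, 0, 0, -2.5, -6.0, 0, 0, 0, 0, -1.0, -7.0, 0, 0, 0, 0, 1.0, -6.5, 0, 0, 0, 0, 2.5, -6.5, 0, 0, 0])

```text
clock: 6.82
position: [0.5464, -0.1199, 0.0598]
tcp_rot: [0.689, 0.725, -0.001, -0.0]
ft_force: [-0.7, 0.5, -4.9]
opening: 0.0146
grasp_force: 30.0
```

Emit:
carry_out(rows=[0, 4.5, -5.0, 0, 0, 0, 0, 5.5, -4.0, 0, 0, 0, 0, 6.0, -2.5, 0, 0, 0, 0, 7.0, -1.0, 0, 0, 0, 0, 6.5, 1.0, 0, 0, 0, 0, 6.5, 2.5, 0, 0, 0, 0, 5.0, 4.5, 0, 0, 0, 0, 0, 0, 0, 0, 0])

```text
clock: 7.48
position: [0.5881, -0.1173, 0.0616]
tcp_rot: [0.688, 0.725, -0.001, -0.001]
ft_force: [-4.5, 0.4, -6.3]
opening: 0.0146
grasp_force: 30.0
```

```bash
python3 - <<'E'
from h import *
st();p=np.array(r.observe()["position"])*1000;print(J(p))
import cv2
m=r.camera_model("wrist");I=r.read_camera("wrist");cv2.imwrite("pics/w2.png",I);np.save("w2.npy",np.r_[m["eye"],m["attitude"]])
# where rider region is
print(proj(m,np.array([W(-85,-47,68),W(-80,-60,68)])/1000))
E
```

```text
t 7.48 p [ 588.1 -117.3   61.6] yaw 1.6231 q [ 0.4   0.58 -0.41  1.84  0.32  0.79 -0.12] F [-4.5  0.4 -6.3] open 14.6 g 30.0
[  19.29631684 -187.23047301   61.64970259]
[[ 46.37346554 -21.26399958]
 [ 67.60376873  17.86087986]]
```

```bash
python3 - <<'E'
from h import *
P=np.array([[555.5,-119.3,22.2],[546.3,-119.9,59.6],[591.3,-117.2,56.8],[574,-118.2,20.3],[546.4,-119.9,59.8],[588.1,-117.3,61.6]])
Q=np.array([J(p) for p in P])[:,[0,2]]
s=least_squares(lambda c:np.hypot(*(Q-c).T)-26,[0,44]);c=s.x;print(c,s.fun)
A=np.arctan2(Q[:,0]-c[0],Q[:,1]-c[1]);print(A)
circ(A[-1],2.094,5,start=Q[-1]*[1,-1]-c*[1,-1])
E
```

```text
[-0.90341579 45.31492097] [ 0.24009266 -0.07108654  0.10411524 -0.24895075 -0.04324313 -0.02049722]
[-2.64855859 -0.98731523  1.11522887  2.90191126 -0.97876647  0.89330115]
[0, 3.2581926249454547, 5.285079029639505, 0, 0, 0, 0, 2.0, 6.0, 0, 0, 0, 0, 0.5, 6.0, 0, 0, 0, 0, -1.0, 6.5, 0, 0, 0, 0, -2.5, 5.5, 0, 0, 0]
```

Emit:
carry_out(rows=[0, 3, 5, 0, 0, 0, 0, 2, 6, 0, 0, 0, 0, 0.5, 6, 0, 0, 0, 0, -1, 6.5, 0, 0, 0, 0, -2.5, 5.5, 0, 0, 0, 0, 0, 0, 0, 0, 0, 0, 0, 0, 0, 0, 0])

```text
clock: 8.12
position: [0.5917, -0.1172, 0.0347]
tcp_rot: [0.688, 0.725, 0.001, 0.001]
ft_force: [-2.1, 2.4, -2.3]
opening: 0.0147
grasp_force: 30.0
```

```bash
python3 - <<'E'
from h import *
st();p=J(np.array(r.observe()["position"])*1000);print(p,np.arctan2(p[0]+.9,p[2]-45.3))
E
```

```text
t 8.12 p [ 591.7 -117.2   34.7] yaw 1.623 q [ 0.39  0.62 -0.39  1.85  0.34  0.74 -0.14] F [-2.1  2.4 -2.3] open 14.7 g 30.0
[  22.89001546 -187.2859515    34.66481673] 1.9911893095402833
```

Emit:
carry_out(rows=[0, -1, 2.5, 0, 0, 0, 0, 0, 0, 0, 0, 0, 0, 0, 0, 0, 0, 0])

```text
clock: 8.37
position: [0.5905, -0.1173, 0.0323]
tcp_rot: [0.688, 0.725, 0.001, 0.001]
ft_force: [-1.9, 0.8, 1.7]
opening: 0.0151
grasp_force: 30.0
```

```bash
python3 - <<'E'
from h import *
st();p=J(np.array(r.observe()["position"])*1000);print(p,np.arctan2(p[0]+.9,p[2]-45.3))
E
```

```text
t 8.37 p [ 590.5 -117.3   32.3] yaw 1.6229 q [ 0.39  0.62 -0.39  1.85  0.34  0.73 -0.14] F [-1.9  0.8  1.7] open 15.1 g 30.0
[  21.78208049 -187.33311063   32.31963448] 2.090579551791306
```

```bash
python3 - <<'E'
from h import *
p=W(22,-187.3,32.3)
plan([(W(22,-187.3,120),None,4),(W(-60,-60,195),None,6)],p=p)
plan([((463,312,195),np.pi/2,14)],p=W(-60,-60,195))
E
```

```text
[0.0, 0.0, -21.9, 0.0, 0.0, 0.0, 0.0, 0.0, -21.9, 0.0, 0.0, 0.0, 0.0, 0.0, -21.9, 0.0, 0.0, 0.0, 0.0, 0.0, -21.9, 0.0, 0.0, 0.0, 21.1, -13.9, -12.5, 0.0, 0.0, 0.0, 21.1, -13.9, -12.5, 0.0, 0.0, 0.0, 21.1, -13.9, -12.5, 0.0, 0.0, 0.0, 21.1, -13.9, -12.5, 0.0, 0.0, 0.0]
[21.1, -13.9, -12.5, 0.0, 0.0, 0.0, 21.1, -13.9, -12.5, 0.0, 0.0, 0.0]
[22.1, -1.6, 0.0, 0.0, 0.0, 0.004, 22.1, -1.6, 0.0, 0.0, 0.0, 0.004, 22.1, -1.7, 0.0, 0.0, 0.0, 0.004, 22.0, -1.8, 0.0, 0.0, 0.0, 0.004, 22.0, -1.9, 0.0, 0.0, 0.0, 0.004, 22.0, -2.0, 0.0, 0.0, 0.0, 0.004, 22.0, -2.1, 0.0, 0.0, 0.0, 0.004, 22.0, -2.1, 0.0, 0.0, 0.0, 0.004]
[22.0, -2.2, 0.0, 0.0, 0.0, 0.004, 22.0, -2.3, 0.0, 0.0, 0.0, 0.004, 22.0, -2.4, 0.0, 0.0, 0.0, 0.004, 22.0, -2.5, 0.0, 0.0, 0.0, 0.004, 22.0, -2.5, 0.0, 0.0, 0.0, 0.004, 22.0, -2.6, 0.0, 0.0, 0.0, 0.004]
```

Emit:
carry_out(hand=45, rows=[0, 0, 0, 0, 0, 0, 0, 0, 0, 0, 0, 0, 0, 0, 0, 0, 0, 0, 0, 0, 0, 0, 0, 0, 0, 0, 0, 0, 0, 0])

```text
clock: 8.78
position: [0.5897, -0.118, 0.0317]
tcp_rot: [0.689, 0.725, 0.0, 0.0]
ft_force: [0.3, -0.6, 0.3]
opening: 0.0436
grasp_force: 0.0
```

Emit:
carry_out(rows=[0, 0, -22, 0, 0, 0, 0, 0, -22, 0, 0, 0, 0, 0, -22, 0, 0, 0, 0, 0, -22, 0, 0, 0, 21, -14, -12.5, 0, 0, 0, 21, -14, -12.5, 0, 0, 0, 21, -14, -12.5, 0, 0, 0, 21, -14, -12.5, 0, 0, 0])

```text
clock: 9.45
position: [0.5285, -0.036, 0.1703]
tcp_rot: [0.689, 0.725, 0.0, 0.0]
ft_force: [0.3, -0.2, 0.1]
opening: 0.0448
grasp_force: 0.0
```

Emit:
carry_out(hand=65, rows=[21, -14, -12.5, 0, 0, 0, 21, -14, -12.5, 0, 0, 0, 0, 0, 0, 0, 0, 0, 0, 0, 0, 0, 0, 0])

```text
clock: 9.78
position: [0.4992, 0.0048, 0.1956]
tcp_rot: [0.688, 0.726, 0.001, 0.001]
ft_force: [1.0, 0.2, 0.3]
opening: 0.0644
grasp_force: 0.0
```

```bash
python3 - <<'E'
from h import *
import cv2
st();m=r.camera_model("wrist");I=r.read_camera("wrist");cv2.imwrite("pics/w3.png",I);np.save("w3.npy",np.r_[m["eye"],m["attitude"]])
print(proj(m,np.array([W(-80,-46,68)])/1000))
E
```

```text
t 9.78 p [499.2   4.8 195.6] yaw 1.6252 q [ 0.33  0.26 -0.54  1.97  0.17  0.95 -0.24] F [1.  0.2 0.3] open 64.4 g 0.0
[[303.22001616 215.2773591 ]]
```

Emit:
carry_out(rows=[22, -1.5, 0, 0, 0, 0.004, 22, -1.5, 0, 0, 0, 0.004, 22, -1.5, 0, 0, 0, 0.004, 22, -2, 0, 0, 0, 0.004, 22, -2, 0, 0, 0, 0.004, 22, -2, 0, 0, 0, 0.004, 22, -2, 0, 0, 0, 0.004, 22, -2, 0, 0, 0, 0.004])

```text
clock: 10.5
position: [0.4785, 0.1788, 0.1938]
tcp_rot: [0.701, 0.713, -0.001, -0.0]
ft_force: [-0.4, -0.4, -0.1]
opening: 0.0651
grasp_force: 0.0
```

Emit:
carry_out(rows=[22, -2, 0, 0, 0, 0.004, 22, -2.5, 0, 0, 0, 0.004, 22, -2.5, 0, 0, 0, 0.004, 22, -2.5, 0, 0, 0, 0.004, 22, -2.5, 0, 0, 0, 0.004, 22, -2.5, 0, 0, 0, 0.004, 0, 0, 0, 0, 0, 0, 0, 0, 0, 0, 0, 0])

```text
clock: 11.17
position: [0.4625, 0.3112, 0.1937]
tcp_rot: [0.708, 0.706, -0.001, -0.0]
ft_force: [-0.2, -0.7, -0.8]
opening: 0.0652
grasp_force: 0.0
```

```bash
python3 - <<'E'
from h import *
import cv2
st();m=r.camera_model("wrist");I=r.read_camera("wrist");cv2.imwrite("pics/w4.png",I);np.save("w4.npy",np.r_[m["eye"],m["attitude"]])
a=np.load("w3.npy");m3=dict(m,eye=a[:3],attitude=a[3:]);u,v=proj(m3,np.array([W(-80,-46,68)])/1000)[0].astype(int)
u4,v4=proj(m,np.array([[.463,.312,.065]]))[0].astype(int);print(u,v,u4,v4)
I3=cv2.imread("pics/w3.png")
u0=max(0,u-50);v0=max(0,v-75);uu=max(0,u4-80);vv=max(0,v4-120);print(u0,v0,uu,vv)
A=cv2.resize(I3[v0:v0+150,u0:u0+100],(400,600),interpolation=cv2.INTER_CUBIC)
B=cv2.resize(I[vv:vv+240,uu:uu+160],(400,600),interpolation=cv2.INTER_CUBIC)
cv2.imwrite("pics/w34.png",np.hstack([A,B]))
E
```

```text
t 11.17 p [462.5 311.2 193.7] yaw 1.5674 q [-0.2   0.39 -0.64  1.84  0.27  1.01 -0.95] F [-0.2 -0.7 -0.8] open 65.2 g 0.0
303 215 325 229
253 140 245 109
```

View pics/w34.png

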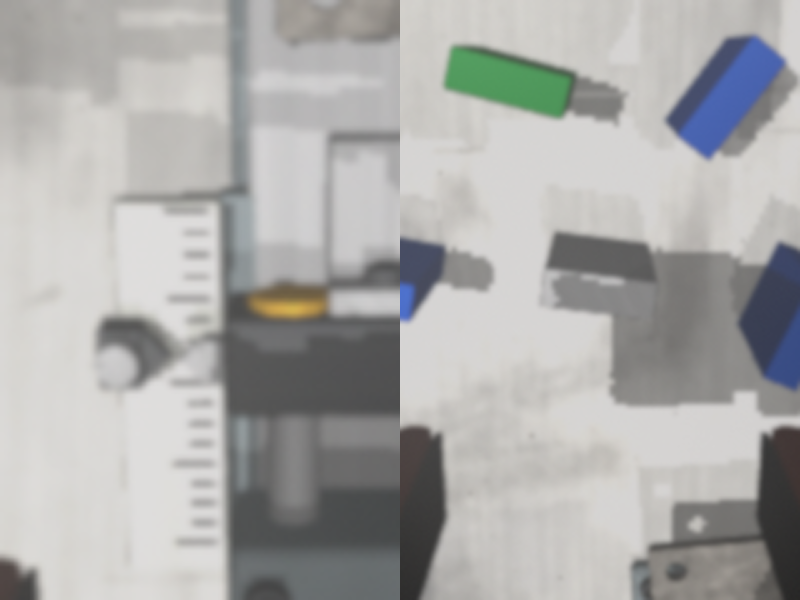

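The left half shows the pointer and rider nose level, both at crop row 355, so the gauge is set. The right half shows the grey spacer's top face at (545,270), (655,283), (655,318), (542,304), with the dark face above it being its +Y side.

```bash
python3 - <<'E'
from h import *
a=np.load("w4.npy");m=dict(r.camera_model("wrist"),eye=a[:3],attitude=a[3:])
P=np.array([at(m,245+(u+.5-400)/2.5-.5,109+(v+.5)/2.5-.5,.065)*1000 for u,v in[(545,270),(655,283),(655,318),(542,304)]])
print(P.round(1),P.mean(0)); e=(P[1]+P[2]-P[0]-P[3])[:2]; yaw=np.arctan2(e[1],e[0]);print("spacer yaw",yaw,np.hypot(*e)/2)
c=P.mean(0); plan([(np.r_[c[:2],110],np.pi/2+yaw,5),(np.r_[c[:2],36],np.pi/2+yaw,5)])
# plate corners visible: near corner at crop (648,560)
print(at(m,245+(650-400)/2.5,109+547/2.5,.046)*1000)
E
```

```text
[[443.1 323.5  65. ]
 [481.  318.7  65. ]
 [481.2 306.1  65. ]
 [441.8 311.3  65. ]] [461.79747493 314.88539188  65.        ]
spacer yaw -0.12788923085417378 38.99835167040847
[1.0, -0.2, 16.7, 0.0, 0.0, 0.025, 1.0, -0.2, 16.7, 0.0, 0.0, 0.025, 1.0, -0.2, 16.7, 0.0, 0.0, 0.025, 1.0, -0.3, 16.7, 0.0, 0.0, 0.025, 1.0, -0.3, 16.7, 0.0, 0.0, 0.025, 0.0, 0.0, 14.8, 0.0, 0.0, 0.0, 0.0, 0.0, 14.8, 0.0, 0.0, 0.0, 0.0, 0.0, 14.8, 0.0, 0.0, 0.0]
[0.0, 0.0, 14.8, 0.0, 0.0, 0.0, 0.0, 0.0, 14.8, 0.0, 0.0, 0.0]
[482.27810822 202.0038594   46.        ]
```

Emit:
carry_out(rows=[1, -0.2, 16.5, 0, 0, 0.025, 1, -0.2, 16.5, 0, 0, 0.025, 1, -0.2, 16.5, 0, 0, 0.025, 1, -0.3, 16.5, 0, 0, 0.025, 0, 0, 16.5, 0, 0, 0.025, 0, 0, 15, 0, 0, 0, 0, 0, 15, 0, 0, 0, 0, 0, 15, 0, 0, 0])

```text
clock: 11.88
position: [0.4625, 0.3126, 0.066]
tcp_rot: [0.752, 0.659, -0.001, 0.001]
ft_force: [1.4, -0.6, 0.2]
opening: 0.065
grasp_force: 0.0
```

Emit:
carry_out(rows=[0, 0, 15, 0, 0, 0, 0, 0, 15, 0, 0, 0, 0, 0, 0, 0, 0, 0])

```text
clock: 12.13
position: [0.4609, 0.3115, 0.0342]
tcp_rot: [0.752, 0.659, -0.003, 0.0]
ft_force: [-0.6, -0.7, 0.0]
opening: 0.0645
grasp_force: 0.0
```

Emit:
carry_out(hand=30, rows=[0, 0, 0, 0, 0, 0, 0, 0, 0, 0, 0, 0, 0, 0, 0, 0, 0, 0, 0, 0, 0, 0, 0, 0, 0, 0, 0, 0, 0, 0, 0, 0, 0, 0, 0, 0])

```text
clock: 12.63
position: [0.462, 0.3153, 0.038]
tcp_rot: [0.751, 0.66, 0.001, 0.0]
ft_force: [-0.1, -0.9, 5.4]
opening: 0.04
grasp_force: 30.0
```

```bash
python3 - <<'E'
from h import *
st()
E
```

```text
t 12.63 p [462.  315.3  38. ] yaw 1.4417 q [-0.31  0.59 -0.51  1.95  0.43  0.72 -1.21] F [-0.1 -0.9  5.4] open 40.0 g 30.0
```

```bash
python3 - <<'E'
import cv2
I=cv2.imread("pics/w3.png");cv2.imwrite("pics/w3c.png",cv2.resize(I[110:260,300:500],(800,600),interpolation=cv2.INTER_CUBIC))
E
```

```text
(no output)
```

View pics/w3c.png

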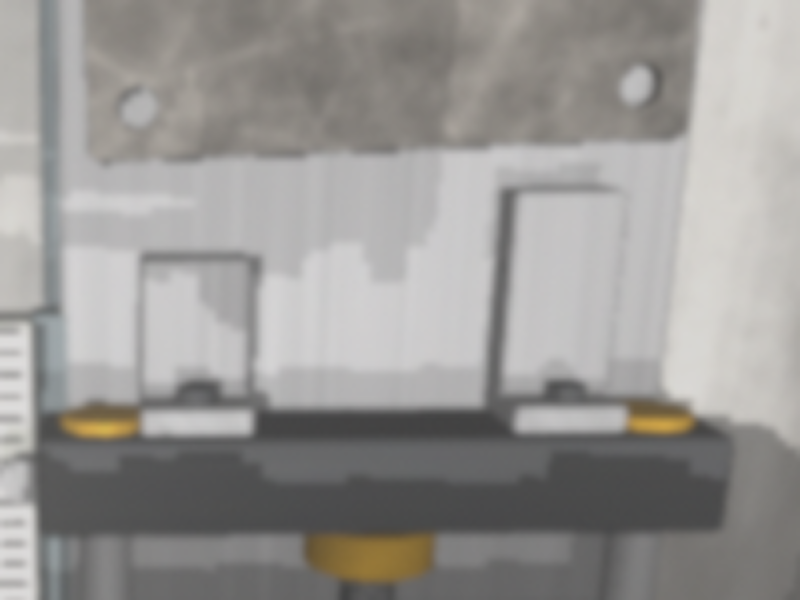

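Plate near edge (100,162)–(685,137), short finger front edge (142..256, 258), long finger front edge (512..622, 189).

```bash
python3 - <<'E'
from h import *
a=np.load("w3.npy");m=dict(r.camera_model("wrist"),eye=a[:3],attitude=a[3:])
for n,u,v,z in[("s",142,258,.055),("s",256,258,.055),("l",512,188,.055),("l",622,190,.055),("p",100,162,.046),("p",200,157,.046),("p",580,142,.046),("p",685,137,.046)]:
    w=at(m,300+u/4,110+v/4,z)*1000;print(n,w.round(1),J(w).round(1))
E
```

```text
s [506.   51.8  55. ] [-52.  -13.3  55. ]
s [530.6  53.1  55. ] [-27.4 -13.5  55. ]
l [583.6  70.8  55. ] [26.6  0.8 55. ]
l [607.   71.6  55. ] [50.   0.2 55. ]
p [495.9  70.8  46. ] [-60.9   6.3  46. ]
p [517.5  73.   46. ] [-39.2   7.2  46. ]
p [599.5  80.6  46. ] [43.1  9.6 46. ]
p [622.1  82.9  46. ] [65.8 10.5 46. ]
```

```bash
python3 - <<'E'
from h import *
y=np.pi/2+x[2]; T=W(-40,-3.5,0)
print(T);plan([((462,315,135),None,5),(np.r_[T[:2],125],y,14)],p=(462,315.3,38))
E
```

```text
[517.38696064  62.32360924   0.        ]
[0.0, 0.0, -19.4, 0.0, 0.0, 0.0, 0.0, 0.0, -19.4, 0.0, 0.0, 0.0, 0.0, 0.0, -19.4, 0.0, 0.0, 0.0, 0.0, 0.0, -19.4, 0.0, 0.0, 0.0, 0.0, 0.0, -19.4, 0.0, 0.0, 0.0, -17.4, 6.2, 0.7, 0.0, 0.0, -0.014, -17.5, 6.0, 0.7, 0.0, 0.0, -0.014, -17.6, 5.8, 0.7, 0.0, 0.0, -0.014]
[-17.6, 5.5, 0.7, 0.0, 0.0, -0.014, -17.7, 5.3, 0.7, 0.0, 0.0, -0.014, -17.8, 5.0, 0.7, 0.0, 0.0, -0.014, -17.8, 4.8, 0.7, 0.0, 0.0, -0.014, -17.9, 4.6, 0.7, 0.0, 0.0, -0.014, -18.0, 4.3, 0.7, 0.0, 0.0, -0.014, -18.0, 4.1, 0.7, 0.0, 0.0, -0.014, -18.1, 3.8, 0.7, 0.0, 0.0, -0.014]
[-18.1, 3.6, 0.7, 0.0, 0.0, -0.014, -18.2, 3.3, 0.7, 0.0, 0.0, -0.014, -18.2, 3.1, 0.7, 0.0, 0.0, -0.014]
```

Emit:
carry_out(rows=[0, 0, -19, 0, 0, 0, 0, 0, -19, 0, 0, 0, 0, 0, -19, 0, 0, 0, 0, 0, -19, 0, 0, 0, 0, 0, -19, 0, 0, 0, -17.5, 6, 0.5, 0, 0, -0.014, -17.5, 6, 0.5, 0, 0, -0.014, -17.5, 6, 0.5, 0, 0, -0.014])

```text
clock: 13.3
position: [0.4728, 0.2603, 0.1307]
tcp_rot: [0.737, 0.676, -0.0, 0.0]
ft_force: [-0.1, 0.2, -3.0]
opening: 0.0399
grasp_force: 30.0
```

Emit:
carry_out(rows=[-17.5, 5.5, 0.5, 0, 0, -0.014, -17.5, 5.5, 0.5, 0, 0, -0.014, -18, 5, 0.5, 0, 0, -0.014, -18, 5, 0.5, 0, 0, -0.014, -18, 4.5, 0.5, 0, 0, -0.014, -18, 4.5, 0.5, 0, 0, -0.014, -18, 4, 0.5, 0, 0, -0.014, -18, 4, 0.5, 0, 0, -0.014])

```text
clock: 13.97
position: [0.5053, 0.1154, 0.1263]
tcp_rot: [0.698, 0.716, -0.0, -0.0]
ft_force: [-0.6, 0.0, -3.1]
opening: 0.0397
grasp_force: 30.0
```

Emit:
carry_out(rows=[-18, 3.5, 0.5, 0, 0, -0.014, -18, 3.5, 0.5, 0, 0, -0.014, -18, 3, 0.5, 0, 0, -0.014, 0, 0, 0, 0, 0, 0, 0, 0, 0, 0, 0, 0, 0, 0, 0, 0, 0, 0])

```text
clock: 14.47
position: [0.5174, 0.0637, 0.125]
tcp_rot: [0.683, 0.73, 0.0, -0.0]
ft_force: [0.2, -0.1, -2.2]
opening: 0.0398
grasp_force: 30.0
```

```bash
python3 - <<'E'
from h import *
st();print(J(np.array(r.observe()["position"])*1000))
E
```

```text
t 14.47 p [517.4  63.7 125. ] yaw 1.6381 q [ 0.23  0.41 -0.58  1.98  0.3   0.84 -0.45] F [ 0.2 -0.1 -2.2] open 39.8 g 30.0
[-39.89659563  -2.14719125 125.02777514]
```

Emit:
carry_out(rows=[-0.7, 0, 10, 0, 0, 0.002, -0.7, 0, 10, 0, 0, 0.002, 0, 0, 10, 0, 0, 0, 0, 0, 8, 0, 0, 0, 0, 0, 6, 0, 0, 0, 0, 0, 0, 0, 0, 0, 0, 0, 0, 0, 0, 0])

```text
clock: 15.05
position: [0.5176, 0.0617, 0.0806]
tcp_rot: [0.684, 0.729, -0.0, -0.0]
ft_force: [0.2, 0.4, -2.4]
opening: 0.0398
grasp_force: 30.0
```

```bash
python3 - <<'E'
from h import *
st();print(J(np.array(r.observe()["position"])*1000))
E
```

```text
t 15.05 p [517.6  61.7  80.6] yaw 1.6341 q [ 0.2   0.47 -0.55  2.01  0.35  0.75 -0.49] F [ 0.2  0.4 -2.4] open 39.8 g 30.0
[-39.80279524  -4.1844884   80.62024025]
```

Emit:
carry_out(rows=[0, 0, 1, 0, 0, 0, 0, 0, 1, 0, 0, 0, 0, 0, 0.5, 0, 0, 0, 0, 0, 0, 0, 0, 0])

```text
clock: 15.38
position: [0.5181, 0.0614, 0.0788]
tcp_rot: [0.685, 0.729, 0.0, 0.0]
ft_force: [-0.7, -0.5, -2.4]
opening: 0.0398
grasp_force: 30.0
```

Emit:
carry_out(rows=[0, 0, 0.5, 0, 0, 0, 0, 0, 0.5, 0, 0, 0, 0, 0, 0, 0, 0, 0])

```text
clock: 15.63
position: [0.5182, 0.0615, 0.0781]
tcp_rot: [0.685, 0.729, 0.0, 0.0]
ft_force: [-2.3, -0.5, 2.7]
opening: 0.0398
grasp_force: 30.0
```

```bash
python3 - <<'E'
from h import *
for w in [(611.9,209.7,46),(484,196.8,46),(482.3,202,46)]: print(J(w))
y=np.pi/2+x[2]; p=np.array([518.2,61.5,128])
plan([(W(3,175,128),y,8),(W(3,175,32),y,5)],p=p)
E
```

```text
[ 63.54691578 137.67560481  46.        ]
[-64.90954865 132.80151576  46.        ]
[-66.28093892 138.09767368  46.        ]
[22.4, 5.3, 0.0, 0.0, 0.0, 0.0, 22.4, 5.3, 0.0, 0.0, 0.0, 0.0, 22.4, 5.3, 0.0, 0.0, 0.0, 0.0, 22.4, 5.3, 0.0, 0.0, 0.0, 0.0, 22.4, 5.3, 0.0, 0.0, 0.0, 0.0, 22.4, 5.3, 0.0, 0.0, 0.0, 0.0, 22.4, 5.3, 0.0, 0.0, 0.0, 0.0, 22.4, 5.3, 0.0, 0.0, 0.0, 0.0]
[0.0, 0.0, 19.2, 0.0, 0.0, 0.0, 0.0, 0.0, 19.2, 0.0, 0.0, 0.0, 0.0, 0.0, 19.2, 0.0, 0.0, 0.0, 0.0, 0.0, 19.2, 0.0, 0.0, 0.0, 0.0, 0.0, 19.2, 0.0, 0.0, 0.0]
```

Emit:
carry_out(hand=60, rows=[0, 0, 0, 0, 0, 0, 0, 0, 0, 0, 0, 0, 0, 0, 0, 0, 0, 0, 0, 0, 0, 0, 0, 0])

```text
clock: 15.97
position: [0.5182, 0.0615, 0.0778]
tcp_rot: [0.685, 0.729, 0.0, 0.0]
ft_force: [0.1, -0.0, -0.7]
opening: 0.0596
grasp_force: 0.0
```

Emit:
carry_out(rows=[0, 0, -5, 0, 0, 0, 0, 0, -10, 0, 0, 0, 0, 0, -20, 0, 0, 0, 0, 0, -20, 0, 0, 0])

```text
clock: 16.3
position: [0.5175, 0.0616, 0.1336]
tcp_rot: [0.684, 0.729, -0.0, -0.0]
ft_force: [0.7, 0.8, 0.0]
opening: 0.0601
grasp_force: 0.0
```

Emit:
carry_out(hand=0, rows=[22.5, 5.5, 0, 0, 0, 0, 22.5, 5.5, 0, 0, 0, 0, 22.5, 5.5, 0, 0, 0, 0, 22.5, 5.5, 0, 0, 0, 0, 22.5, 5, 0, 0, 0, 0, 22.5, 5, 0, 0, 0, 0, 22.5, 5, 0, 0, 0, 0, 22.5, 5, 0, 0, 0, 0])

```text
clock: 16.97
position: [0.5488, 0.245, 0.1337]
tcp_rot: [0.685, 0.729, 0.0, 0.0]
ft_force: [0.3, -0.7, -0.8]
opening: 0.0098
grasp_force: 0.0
```

Emit:
carry_out(rows=[0, 0, 20, 0, 0, 0, 0, 0, 20, 0, 0, 0, 0, 0, 20, 0, 0, 0, 0, 0, 20, 0, 0, 0, 0, 0, 20, 0, 0, 0, 0, 0, 0, 0, 0, 0, 0, 0, 0, 0, 0, 0])

```text
clock: 17.55
position: [0.5482, 0.2436, 0.0328]
tcp_rot: [0.684, 0.729, -0.001, -0.0]
ft_force: [-0.0, -0.0, 0.3]
opening: 0.0005
grasp_force: 0.0
```

```bash
python3 - <<'E'
from h import *
st();print(J(np.array(r.observe()["position"])*1000))
E
```

```text
t 17.55 p [548.2 243.6  32.8] yaw 1.6338 q [-0.14  0.65 -0.52  1.85  0.45  0.77 -0.83] F [-0.  -0.   0.3] open 0.5 g 0.0
[  2.12498332 175.53250615  32.79054544]
```

Emit:
carry_out(rows=[-8, 0, 0, 0, 0, 0, -8, 0, 0, 0, 0, 0, -6, 0, 0, 0, 0, 0, -2, 0, 0, 0, 0, 0, -2, 0, 0, 0, 0, 0, -2, 0, 0, 0, 0, 0, -2, 0, 0, 0, 0, 0, 0, 0, 0, 0, 0, 0])

```text
clock: 18.22
position: [0.5505, 0.2139, 0.0329]
tcp_rot: [0.684, 0.729, 0.0, 0.0]
ft_force: [1.0, 1.1, 0.8]
opening: 0.0002
grasp_force: 0.8
```

Emit:
carry_out(rows=[-1, 0, 0, 0, 0, 0, -1, 0, 0, 0, 0, 0, -1, 0, 0, 0, 0, 0, 0, 0, 0, 0, 0, 0])

```text
clock: 18.55
position: [0.5507, 0.2111, 0.0327]
tcp_rot: [0.684, 0.729, 0.0, -0.0]
ft_force: [0.5, 3.3, 0.8]
opening: 0.0009
grasp_force: 1.4
```

```bash
python3 - <<'E'
from h import *
st();print(J(np.array(r.observe()["position"])*1000))
E
```

```text
t 18.55 p [550.7 211.1  32.7] yaw 1.634 q [-0.08  0.64 -0.52  1.87  0.45  0.75 -0.79] F [0.5 3.3 0.8] open 0.9 g 1.4
[  2.60495698 142.94553067  32.74230244]
```

Emit:
carry_out(rows=[-1, 0, 0, 0, 0, 0, -1, 0, 0, 0, 0, 0, -1, 0, 0, 0, 0, 0, 0, 0, 0, 0, 0, 0])

```text
clock: 18.88
position: [0.5513, 0.2099, 0.0329]
tcp_rot: [0.684, 0.729, 0.002, -0.001]
ft_force: [1.7, 6.6, -1.8]
opening: 0.0005
grasp_force: 3.4
```

Emit:
carry_out(rows=[-1, 0, 0, 0, 0, 0, -1, 0, 0, 0, 0, 0, 0, 0, 0, 0, 0, 0])

```text
clock: 19.13
position: [0.5516, 0.2095, 0.0331]
tcp_rot: [0.684, 0.73, 0.003, -0.001]
ft_force: [2.8, 9.6, -3.0]
opening: 0.0004
grasp_force: 4.8
```

```bash
python3 - <<'E'
from h import *
st();print(J(np.array(r.observe()["position"])*1000))
E
```

```text
t 19.13 p [551.6 209.5  33.1] yaw 1.6357 q [-0.07  0.63 -0.52  1.88  0.45  0.74 -0.78] F [ 2.8  9.6 -3. ] open 0.4 g 4.8
[  3.3818358  141.23086773  33.14866612]
```

Emit:
carry_out(rows=[-1, 0, 0, 0, 0, 0, -1, 0, 0, 0, 0, 0, -1, 0, 0, 0, 0, 0, 0, 0, 0, 0, 0, 0, 0, 0, 0, 0, 0, 0, 0, 0, 0, 0, 0, 0])

```text
clock: 19.63
position: [0.5519, 0.2093, 0.0335]
tcp_rot: [0.683, 0.73, 0.005, -0.002]
ft_force: [2.1, 14.9, -4.1]
opening: 0.0007
grasp_force: 7.4
```

```bash
python3 - <<'E'
from h import *
import cv2
st();print(J(np.array(r.observe()["position"])*1000))
t=r.read_camera("top");s=r.read_camera("side");cv2.imwrite("pics/t9.png",t);cv2.imwrite("pics/s9.png",s)
st()
A=cv2.resize(t[195:285,240:340],(400,360),interpolation=cv2.INTER_CUBIC);B=cv2.resize(s[205:335,270:400],(400,400),interpolation=cv2.INTER_CUBIC)[:360]
cv2.imwrite("pics/end.png",np.hstack([A,B]))
E
```

```text
t 19.63 p [551.9 209.3  33.5] yaw 1.6375 q [-0.07  0.63 -0.53  1.88  0.44  0.74 -0.77] F [ 2.1 14.9 -4.1] open 0.7 g 7.4
[  3.66150059 141.03407465  33.52822373]
t 19.73 p [551.9 209.3  33.5] yaw 1.6374 q [-0.07  0.63 -0.53  1.88  0.44  0.74 -0.77] F [ 2.  15.2 -4.6] open 0.8 g 7.4
```

View pics/end.png

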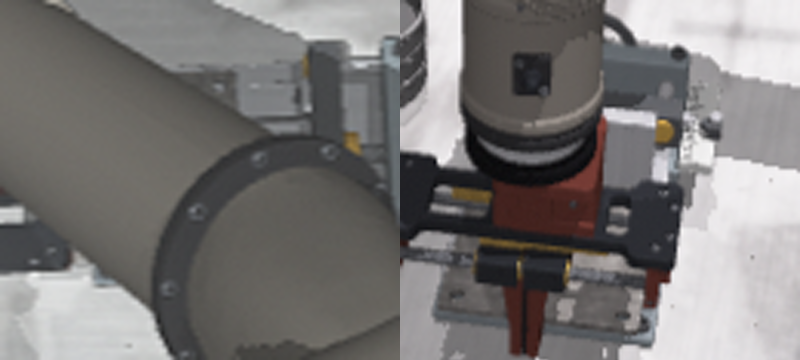

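The spacer stands upright, at side crop (632,135), and the plate's edge is at the long finger, at top crop (237,95). The tool carries sideways friction of about +3 N, dragged along as the plate turned. I'll ease it +X, which also turns the plate further onto the long finger if any gap is left.

Emit:
carry_out(rows=[0, 1, 0, 0, 0, 0, 0, 1, 0, 0, 0, 0, 0, 1, 0, 0, 0, 0, 0, 0, 0, 0, 0, 0])

```text
clock: 20.07
position: [0.5523, 0.2093, 0.0332]
tcp_rot: [0.683, 0.73, 0.002, -0.003]
ft_force: [-4.6, 14.1, 0.8]
opening: 0.0003
grasp_force: 7.2
```

```bash
python3 - <<'E'
from h import *
st();print(J(np.array(r.observe()["position"])*1000))
E
```

```text
t 20.07 p [552.3 209.3  33.2] yaw 1.6379 q [-0.07  0.64 -0.53  1.87  0.44  0.75 -0.77] F [-4.6 14.1  0.8] open 0.3 g 7.2
[  4.0011688  141.01674009  33.16114937]
```

Emit:
carry_out(rows=[0, 1, 0, 0, 0, 0, 0, 1, 0, 0, 0, 0, 0, 1, 0, 0, 0, 0, 0, 0, 0, 0, 0, 0])

```text
clock: 20.4
position: [0.5544, 0.2095, 0.033]
tcp_rot: [0.683, 0.73, 0.002, -0.003]
ft_force: [-6.1, 14.2, 2.1]
opening: -0.0001
grasp_force: 7.3
```

```bash
python3 - <<'E'
from h import *
import cv2
st();print(J(np.array(r.observe()["position"])*1000))
# free edge, measured at both visible corners of side image (crop px -> image)
m=r.camera_model("side");S=cv2.imread("pics/s9.png")
k=130/400
for u,v in[(437,305),(655,340)]:
    U,V=270+(u-400+.5)*k-.5,205+(v+.5)*k-.5; print("edge",J(at(m,U,V,.046)*1000).round(1))
E
```

```text
t 20.4 p [554.4 209.5  33. ] yaw 1.6381 q [-0.07  0.64 -0.53  1.87  0.44  0.75 -0.77] F [-6.1 14.2  2.1] open -0.1 g 7.3
[  6.16020981 141.06843254  32.97804108]
edge [ 63.7 128.7  46. ]
edge [-77.3 134.4  46. ]
```

Emit:
carry_out(rows=[0, -1, 0, 0, 0, 0, 0, -1, 0, 0, 0, 0, 0, 0, 0, 0, 0, 0, 0, 0, 0, 0, 0, 0, 0, 0, 0, 0, 0, 0])

```text
clock: 20.82
position: [0.554, 0.2094, 0.033]
tcp_rot: [0.683, 0.73, 0.003, -0.003]
ft_force: [-1.1, 15.4, -3.2]
opening: 0.0003
grasp_force: 7.4
```

```bash
python3 - <<'E'
from h import *
import cv2
st();print(J(np.array(r.observe()["position"])*1000))
m=r.camera_model("side");g=cv2.cvtColor(r.read_camera("side"),cv2.COLOR_BGR2GRAY).astype(float)
# plate free edge: bottom-most strong dark->light step in jig Y profile, at several X
for X in(-60,-50,-40,-30,30,40,50,60):
    Ys=np.arange(110,150,.5);uv=proj(m,np.array([W(X,y_,43) for y_ in Ys])/1000).astype(np.float32)
    v=cv2.remap(g.astype(np.float32),uv[None,:,0],uv[None,:,1],cv2.INTER_LINEAR)[0]
    d=np.abs(np.gradient(cv2.GaussianBlur(v[None],(9,1),0)[0]));i=np.argsort(-d)[:3];print(X,Ys[i],d[i].round(1))
E
```

```text
t 20.82 p [554.  209.4  33. ] yaw 1.6379 q [-0.07  0.64 -0.53  1.87  0.44  0.75 -0.77] F [-1.1 15.4 -3.2] open 0.3 g 7.4
[  5.76291585 141.00276     33.02426043]
-60 [138.5 138.  139. ] [17.5 17.2 15.5]
-50 [137.5 138.  137. ] [3.8 3.8 3.5]
-40 [126.  126.5 125.5] [3.8 3.5 3.5]
-30 [125.5 125.  130.5] [4.1 4.1 4. ]
30 [138.  138.5 137.5] [4.1 4.  3.8]
40 [138.5 138.  139. ] [3.2 3.1 3.1]
50 [138.5 139.  138. ] [3.5 3.4 3.3]
60 [140.5 140.  141. ] [6.9 6.8 6.4]
```

The force is now purely normal at 15 N. The plate stays at the same Y when the push point shifts, and its free edge reads parallel to the gauge, so I'm handing in.

```bash
python3 -c "
from plant import r
print(r.close_job())"
```

```text
the job is handed in; nothing more can be done
None
```

I set the gauge to the rider, stood the spacer upright in front of the short finger and handed the job in at about 21 s with the plate pressed against the gauge at about 15 N; the squareness of the plate was checked only indirectly, since the arm hid most of it from the cameras.

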